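# Dispense a check ball with the lid lever

### The arm

A 6-joint arm with a two-finger parallel gripper is mounted at the origin on the work surface. World frame = base frame: x ahead of the robot, y to its left, z up, the work surface at z = 0. Lengths are in m, angles in degrees, forces in N, time in s.
With the tool pointing down it reaches from about 0.35 to 0.875 m from the base axis. Payload 4.2 kg.
Tool frame: the origin (TCP) lies on the centre line of the jaws, within the pads' length; the fingertips stand 25 mm ahead of it and the grasp point (between the pads) lies 6 mm ahead of it; z points along the fingers, y is the line along which they close (so a half turn about z gives the same grasp; the last joint's range is limited). The gripper opens to 87 mm and grips with 3 to 60 N. Pads are 19 mm wide; open, the fingers measure 117 mm over their backs; the gripper's body (75 mm by 190 mm) begins 51 mm behind the grasp point.
Start: joints at [86.035, 22.042, 0.453, 0, -68.411, -14.817], TCP at [0.201, 0.592, 0.248] pointing down, gripper open.
Joint ranges: [-179.83, 179.83], [-69.29, 118.12], [-61.27, 80.66], [-181.25, 117.63], [-171.15, -9.14], [-177.46, 177.46]. Speed limits (degrees/s): [159.86, 159.86, 180, 180, 180, 180].

### API

Orientations are given as a 3x3 rotation matrix whose columns are the frame's x, y, z axes.
In Python, from station import r gives the robot as it stands.
- The arm moves only by the tool move_arm, never from a script. Its argument "series" is a list of rows, each an object with "grip": the opening, from 0 (shut) to 1 (fully open); "xyz": the shift along the tool's x, y, z in mm, a list of three; "angular": the turn, a rotation vector about the tool's x, y, z in rad, a list of three. A call has 1 to 10 rows; each row is the pose to reach, as a shift and turn from the pose commanded when the call began, along the tool's axes at that moment; what a row does not reach only later rows make up. A row lasts 1/10 s, in which the tool goes at most 50 mm and 8.59 degrees, less where a joint would pass 70% of its speed; a pose out of reach is approached as far as the arm can. A call with a gripper value outside its range is refused whole. The fingers move at their own pace and stop on an object; the grip force is fixed at half the most. Time passes only in rows, so rows that repeat a pose let the fingers close. It gives the time, the measured TCP pose, the force, the opening and the grip force at its end, in the units of the state.
- r.sense(): the state, without advancing time (a new reading comes with each control period).
- r.capture(name): name is "scene" or "side" or "wrist"; returns a dict with "img" (400x640x3 uint8, red, green, blue), "camera_matrix" (3x3 intrinsics, pixels), "k1" (the pictures are not rectified: a ray, as slopes to the right and down, at radius r is drawn at 1 + k1 r^2 times it, then the intrinsics apply), "rvec" (rotation vector, rad) and "tvec" (3), from world to camera coordinates, as OpenCV has them; the wrist camera has in their place "hand_eye" (4x4, takes a point from camera to tool coordinates, whose origin is the TCP and whose axes are the flange's). Camera axes: x right, y down, z forward; pixel columns grow to the right and rows downward; lengths in m; the calibration is good to about 2 mm. A picture is of the moment at which its call begins: read the wrist's pose just before it. There is no depth.
- r.finish_job(): hands the job in; it is judged then, once.
The state is a dict: "time_s": time; "joints": joint angles; "joint_velocities": joint speeds; "effort": joint torques, N m; "tcp_pos": TCP position; "ee_rot": TCP orientation; "wrist_force": force on the tool from outside, world axes, zero at the start; "moment": the same for the moment, N m; "gripper_width": opening from 0.0 (shut) to 1.0 (fully open); "gripper_force": force on a finger pad.
Only numpy, scipy, OpenCV 4.12 (cv2) and the standard library are available. Lean on these libraries where they do the work, as an engineer would, in place of code of your own. Each camera call takes 0.05 s, during which the arm holds its last target. There are 200 camera calls.

### The job

Press the ball dispenser's lever all the way down with the fingertips, so that its linked lid swings fully open, and keep it down for about a second while the steel ball rolls out into the catch tray. Then ease the lever gently back up to rest so the lid does not slam shut, and finish clear of everything. Work it by the lever alone, without pushing on the lid or touching the ball, and leave the other things on the bench where they are.

Things in the scene. Friction and masses are not known exactly. Their poses are not given: they have to be found in the camera images.
- dispenser: ball dispenser fixed to the bench, its place and yaw vary: base 270 x 190 mm, low open catch tray at local -x (robot side), behind it a clear-sided hopper, 133 mm high with lid shut, spanning local x -20 to 107 and y -56 to 56 mm. Origin on the bench, centred across tray and hopper; local x points from tray to hopper, y to the lever's side, z up
- lever_pad (a point): centre of the top face of the flat black pad at the lever's robot-side end, where a fingertip presses; moves with the lever. Pad 50 mm along the lever x 44 mm across x 12 mm thick; centre about 156 mm above the bench at rest, 77 mm fully down. Axes parallel to the dispenser's at rest
- lever_pivot (a point): the lever's pivot, fixed at dispenser-local (20, 85, 105) mm; the lever turns about the dispenser's y axis here. The pad's top centre lies 160 mm from it along the lever towards local -x and 12 mm above the lever's centreline. The lever's pad end (and pad face) points 0.25 rad above level at rest, 0.25 rad below level fully down
- lever (a joint): lever angle in rad: 0 at rest (pad up), 0.5 at its stop (pad fully down). A light spring and the lid's weight push it back up: 2 to 4 N at the pad, and if let go it flies up
- lid (a joint): lid angle in rad, linked to the lever: twice the lever's angle; 0 shut, 1.0 fully open. Let go from open it slams at more than 5 rad/s
- lid_panel: the clear lid panel, 118 x 112 mm, with an aluminium front flap hanging 78 mm down between ball and tray; hinged at the hopper's rear top edge, it swings up and away from the robot. Origin on the hinge line, 125 mm above the bench
- ball_center (a point): centre of the 25 mm steel ball (64 g), which lies in the hopper against the lid's front flap and rolls into the tray by itself within a second of the lid opening
- tray_in (a point): centre of the catch tray's floor, 22 mm above the bench; inside, the tray is about 105 mm along local x and 104 mm along local y with walls 30 mm high
- adapter_a: loose steel hex adapter standing on end, 36 mm wide, 48 mm high; bystander, near the lever's outer side; origin at the centre of its underside
- adapter_b: loose brass hex adapter standing on end, 31 mm wide, 41 mm high; bystander, in front of the lever pad; origin at the centre of its underside
- gauge: loose pressure gauge lying on its back, 66 mm across, 32 mm high, with a brass stem; bystander, in front of the tray; origin at the centre of its underside
- bottle: loose amber bottle, 56 mm across, 130 mm high; bystander, on the far side of the dispenser from the lever; origin at the centre of its underside
- jar: loose clear jar, 54 mm across, 70 mm high; bystander, behind and outside the lever; origin at the centre of its underside
- wrench: loose open-end wrench lying on the bench to the right; bystander; origin at the centre of its underside
- weight: loose steel knobbed weight, 70 mm across, 40 mm high, to the left; bystander; origin at the centre of its underside

How it is judged:
By the outcome, as a careful person would: the job done as asked, in the order asked, and still so for the second after the job is handed in, with the robot touching nothing.
It also fails if it takes over 42 s, if anything falls off the work surface, if the arm or the gripper's body presses on something with over 40 N, if the wrist force passes 120 N, or if a joint passes its speed limit or range.

## Working session

There is one attempt and no reset: what is moved stays moved. The work goes in short steps, Python scripts to look and compute and a tool call to move; the robot and the scene stay as the last step left them, time stands still between calls to the robot, and variables do not carry over. Pictures are saved under pics/ and viewed, at most 10 in all, crops included, and the job is handed in when it is done.

Besides the shell and the picture viewer there is one more tool, called after "Emit:" as name(argument=value, ...), one argument or row to a line, values as JSON. move_arm: Moves the arm, as the interface text tells. Its arguments: {"type":"object","properties":{"series":{"type":"array"}},"required":["series"]}

```bash
mkdir -p pics; cat > h.py <<'E'
import numpy as np, cv2
from station import r
def save(n,f):
    c=r.capture(n); cv2.imwrite('pics/'+f,c['img'][:,:,::-1]); return c
E
python3 - <<'E'
from h import *
import pickle
s=r.sense();print(s['time_s'],s['tcp_pos'],s['ee_rot'])
d={n:save(n,n+'.png') for n in('scene','side')}
pickle.dump(d,open('caps.pkl','wb'))
for n in d: print({k:v for k,v in d[n].items() if k!='img'})
E
```

```text
0.0 [0.2010228  0.59120036 0.24645537] [[ 9.46699170e-01 -3.22118464e-01 -6.13845869e-04]
 [-3.22119032e-01 -9.46696775e-01 -2.13194857e-03]
 [ 1.05614094e-04  2.21604538e-03 -9.99997539e-01]]
{'camera_matrix': array([[515.93234884,   0.        , 320.53488969],
       [  0.        , 515.93234884, 196.49857714],
       [  0.        ,   0.        ,   1.        ]]), 'k1': -0.026616799866778982, 'rvec': array([ 1.35548036,  2.25084628, -0.87583044]), 'tvec': array([ 0.2830394 , -0.28822069,  2.24358584])}
{'camera_matrix': array([[406.76597236,   0.        , 315.63337583],
       [  0.        , 406.76597236, 194.45971905],
       [  0.        ,   0.        ,   1.        ]]), 'k1': 0.0018086067157342906, 'rvec': array([ 2.26445209, -0.43788193,  0.16706469]), 'tvec': array([-0.57940537,  0.22743695,  1.1512309 ])}
```

View pics/scene.png

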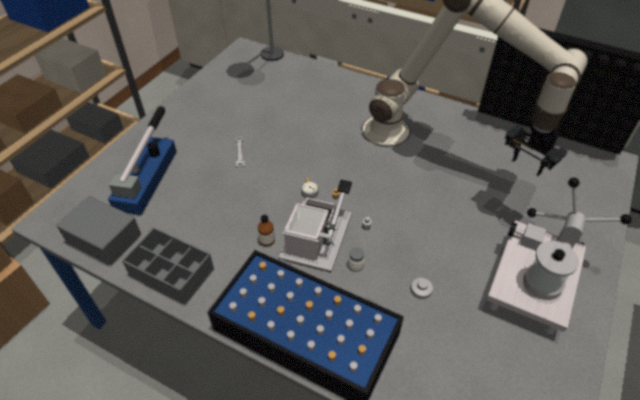

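View pics/side.png

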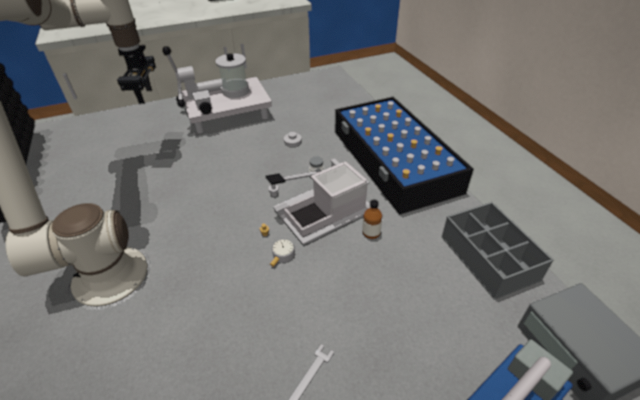

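The scene shows the dispenser at about (318,232) with its pad at (345,186). In the side view the pad is at about (275,179). I'll enlarge both.

```bash
python3 - <<'E'
import pickle,cv2,numpy as np
d=pickle.load(open('caps.pkl','rb'))
a=cv2.resize(d['scene']['img'][165:285,250:390],None,fx=5,fy=5,interpolation=cv2.INTER_CUBIC)[:,:,::-1]
b=cv2.resize(d['side']['img'][140:280,240:400],None,fx=4.25,fy=4.25,interpolation=cv2.INTER_CUBIC)[:,:,::-1]
cv2.imwrite('pics/a.png',a);cv2.imwrite('pics/b.png',b)
E
```

```text
(no output)
```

View pics/a.png

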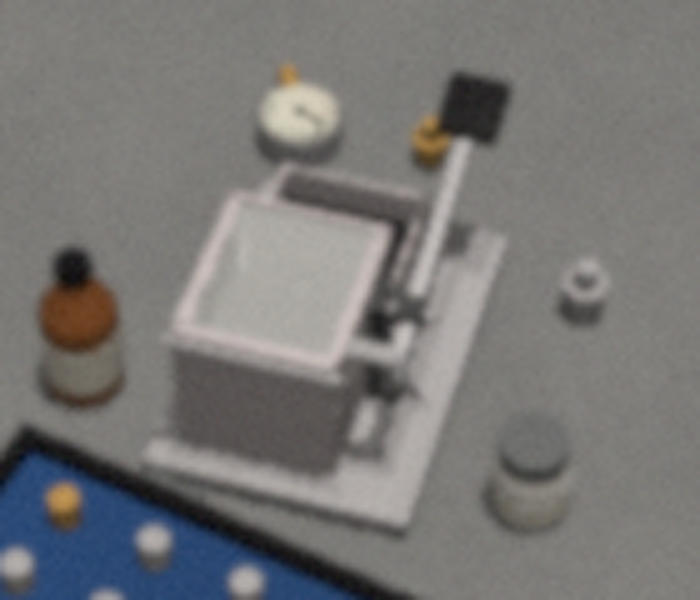

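View pics/b.png

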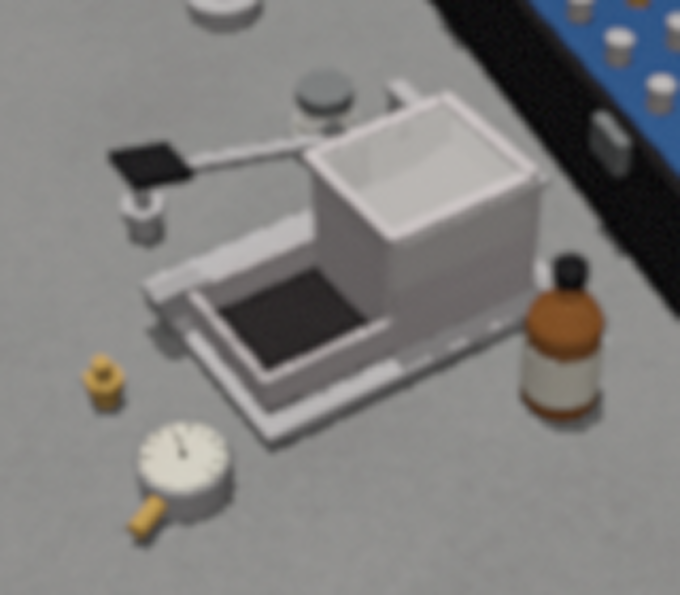

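Hopper-top corners and the pad centre are clear in both views, so I'll fit x, y and yaw.

```bash
cat >> h.py <<'E'
def proj(c,P):
    R=cv2.Rodrigues(c['rvec'])[0]; q=np.atleast_2d(P)@R.T+c['tvec']; s=q[:,:2]/q[:,2:]
    s=s*(1+c['k1']*(s**2).sum(1,keepdims=True)); K=c['camera_matrix']
    return s*[K[0,0],K[1,1]]+K[:2,2]
def pad(q):
    a=.25-q; return np.array([.02-.16*np.cos(a)+.012*np.sin(a),.085,.105+.16*np.sin(a)+.012*np.cos(a)])
def W(p,L):
    c,s=np.cos(p[2]),np.sin(p[2]); L=np.atleast_2d(L); return np.c_[p[0]+c*L[:,0]-s*L[:,1],p[1]+s*L[:,0]+c*L[:,1],L[:,2]]
E
python3 - <<'E'
from h import *
import pickle
from scipy.optimize import least_squares
d=pickle.load(open('caps.pkl','rb'))
L=np.array([[-.02,-.056,.133],[-.02,.056,.133],[.107,.056,.133],[.107,-.056,.133],pad(0)])
S=np.array([[235,195],[392,228],[340,360],[178,328],[475,107]])/5+[250,165]
T=np.array([[393,235],[308,155],[445,97],[540,178],[151,164]])/4.25+[240,140]
f=lambda p:np.r_[(proj(d['scene'],W(p,L))-S).ravel(),(proj(d['side'],W(p,L))-T).ravel()]
o=min((least_squares(f,[.6,.1,y],loss='soft_l1') for y in(-2,-1,0,1,2)),key=lambda o:o.cost)
p=o.x;print(p,np.degrees(p[2]),f(p).reshape(2,5,2).round(1).tolist());np.save('p.npy',p)
print('pad up/down',W(p,[pad(0),pad(.25),pad(.5)]).round(4))
# bystanders on ground by scene view
def ground(c,uv,z):
    g=lambda x:(proj(c,[[x[0],x[1],z]])-uv).ravel(); return least_squares(g,[.6,.1]).x
for n,uv,z in(('a',(585,275),.048),('b',(432,135),.041),('gauge',(300,115),.032),('jar',(535,440),.07),('bottle',(78,310),.1)):print(n,ground(d['scene'],np.array(uv)/5+[250,165],z).round(3))
E
```

```text
[ 0.65876686 -0.00935623  0.20174523] 11.559150136067974 [[[-0.4, -0.7], [-0.6, -0.4], [-0.9, 1.5], [-1.1, 0.4], [-0.5, -2.0]], [[-0.2, 0.2], [-0.9, -1.1], [0.3, -1.6], [-0.3, -2.2], [-1.1, -0.9]]]
pad up/down [[0.5124 0.0475 0.1562]
 [0.5046 0.0459 0.117 ]
 [0.5065 0.0463 0.077 ]]
a [0.538 0.153]
b [ 0.462 -0.008]
gauge [ 0.482 -0.11 ]
jar [0.701 0.189]
bottle [ 0.768 -0.124]
```

The fit is good to about 1–2 px. I'll go above the pad with the fingers shut and tool y across the lever.

Emit:
move_arm(
  series=[
    {"grip": 0,"xyz": [40,35,0],"angular": [0,0,-0.05]},
    {"grip": 0,"xyz": [80,70,0],"angular": [0,0,-0.12]},
    {"grip": 0,"xyz": [115,102,0],"angular": [0,0,-0.18]},
    {"grip": 0,"xyz": [150,133,0],"angular": [0,0,-0.24]},
    {"grip": 0,"xyz": [185,164,0],"angular": [0,0,-0.3]},
    {"grip": 0,"xyz": [220,195,0],"angular": [0,0,-0.36]},
    {"grip": 0,"xyz": [255,226,0],"angular": [0,0,-0.42]},
    {"grip": 0,"xyz": [290,257,0],"angular": [0,0,-0.48]},
    {"grip": 0,"xyz": [325,288,0],"angular": [0,0,-0.53]},
    {"grip": 0,"xyz": [345,305,0],"angular": [0,0,-0.53]},
  ],
)

```text
time_s: 1.1
tcp_pos: [0.4301, 0.1891, 0.2473]
ee_rot: [[0.98, 0.199, -0.001], [0.199, -0.98, -0.001], [-0.001, 0.0, -1.0]]
wrist_force: [0.7, 0.4, -0.2]
gripper_width: 0.171
gripper_force: 0.0
```

```bash
cat > to.py <<'E'
from h import *
import sys
s=r.sense();p=np.load('p.npy');t=np.array(eval(sys.argv[1]))
R=np.array(s['ee_rot']);c,n=np.cos(p[2]),np.sin(p[2])
D=np.array([[c,n,0],[n,-c,0],[0,0,-1]])
print(s['time_s'],s['tcp_pos'],s['wrist_force'],s['gripper_width'],'shift mm',1e3*R.T@(t-s['tcp_pos']),'turn',cv2.Rodrigues(R.T@D)[0].ravel())
E
python3 to.py "[.512,.0475,.225]"
```

```text
1.1 [0.43006935 0.18908395 0.24730168] [ 0.65193888  0.41415726 -0.16268339] 0.17149720104457108 shift mm [ 52.08234002 155.0657206   22.31731181] turn [ 0.00039119  0.00086626 -0.00106108]
```

Emit:
move_arm(
  series=[
    {"grip": 0,"xyz": [12,35,5],"angular": [0,0,0]},
    {"grip": 0,"xyz": [24,70,10],"angular": [0,0,0]},
    {"grip": 0,"xyz": [35,105,15],"angular": [0,0,0]},
    {"grip": 0,"xyz": [45,135,19],"angular": [0,0,0]},
    {"grip": 0,"xyz": [50,150,22],"angular": [0,0,0]},
    {"grip": 0,"xyz": [51,153,22],"angular": [0,0,0]},
    {"grip": 0,"xyz": [51,153,22],"angular": [0,0,0]},
  ],
)

```text
time_s: 1.8
tcp_pos: [0.5101, 0.0519, 0.2252]
ee_rot: [[0.98, 0.2, -0.001], [0.2, -0.98, -0.0], [-0.001, 0.0, -1.0]]
wrist_force: [-0.2, -0.3, 0.6]
gripper_width: 0.007
gripper_force: 0.0
```

```bash
python3 to.py "[.511,.0475,.181]"; python3 - <<'E'
from h import *
s=r.sense();c=save('wrist','w1.png');print({k:v for k,v in c.items() if k!='img'})
# predicted pad corners/centre in the wrist picture
p=np.load('p.npy');H=np.array(c['hand_eye']);R=np.array(s['ee_rot'])
a=.25;u=np.array([-np.cos(a),0,np.sin(a)]);v=np.array([0,1,0])
P=W(p,[pad(0)]+[pad(0)+i*.025*u+j*.022*v for i,j in((1,1),(1,-1),(-1,-1),(-1,1))])
q=(P-s['tcp_pos'])@R;q=(q-H[:3,3])@H[:3,:3]
print(proj(dict(c,rvec=np.zeros(3),tvec=np.zeros(3)),q).round(0).tolist())
E
```

```text
1.8 [0.51014334 0.05193311 0.22517068] [-0.20052906 -0.28364829  0.55017956] 0.007454623909236906 shift mm [-4.29038871e-03  4.51464363e+00  4.41707283e+01] turn [ 5.23805842e-06  9.50239648e-04 -6.11502424e-04]
{'camera_matrix': array([[293.4465629 ,   0.        , 317.6842583 ],
       [  0.        , 293.4465629 , 199.50392964],
       [  0.        ,   0.        ,   1.        ]]), 'k1': -0.05200904290830267, 'hand_eye': array([[ 1.25735698e-03, -9.66521494e-01, -2.56582582e-01,
         6.91449614e-02],
       [ 9.99999177e-01,  1.28046708e-03,  7.70005237e-05,
        -9.47089097e-04],
       [ 2.54122889e-04, -2.56582468e-01,  9.66522308e-01,
        -1.37432398e-01],
       [ 0.00000000e+00,  0.00000000e+00,  0.00000000e+00,
         1.00000000e+00]])}
[[325.0, 217.0], [296.0, 250.0], [355.0, 250.0], [355.0, 183.0], [296.0, 183.0]]
```

View pics/w1.png

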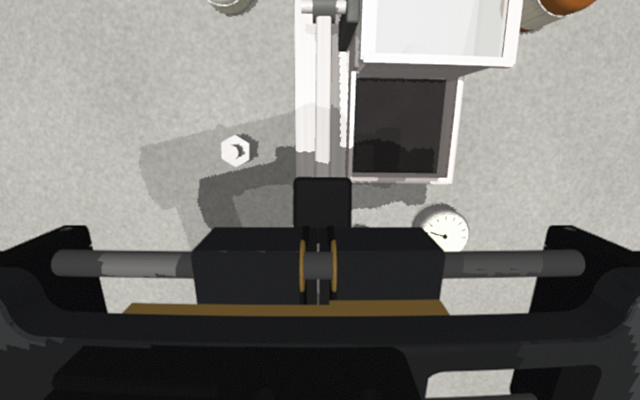

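The pad shows at u 294–351 with its hopper-side edge at v≈178. That is about 2 mm left of the prediction and 4 mm further towards the hopper. The lever is parallel to tool x and the closed tips are nearly over the pad. I'll correct and descend to just above contact.

Emit:
move_arm(
  series=[
    {"grip": 0,"xyz": [2,1,10],"angular": [0,0,0]},
    {"grip": 0,"xyz": [4,2.5,20],"angular": [0,0,0]},
    {"grip": 0,"xyz": [4,2.5,30],"angular": [0,0,0]},
    {"grip": 0,"xyz": [4,2.5,37],"angular": [0,0,0]},
    {"grip": 0,"xyz": [4,2.5,40],"angular": [0,0,0]},
    {"grip": 0,"xyz": [4,2.5,44],"angular": [0,0,0]},
    {"grip": 0,"xyz": [3,2.5,48],"angular": [0,0,0]},
    {"grip": 0,"xyz": [2,2.5,52],"angular": [0,0,0]},
    {"grip": 0,"xyz": [2,2.5,52],"angular": [0,0,0]},
  ],
)

```text
time_s: 2.75
tcp_pos: [0.5127, 0.0502, 0.1732]
ee_rot: [[0.98, 0.201, 0.0], [0.201, -0.98, 0.0], [0.0, -0.0, -1.0]]
wrist_force: [0.1, -0.3, 0.4]
gripper_width: 0.007
gripper_force: 0.1
```

No clear contact force yet, so I'll look.

```bash
python3 - <<'E'
from h import *
for _ in range(3):
    w=r.capture('wrist');print(r.sense()['wrist_force'],r.sense()['tcp_pos'])
c=r.capture('side');s=cv2.resize(c['img'][150:220,245:345],None,fx=4,fy=4,interpolation=cv2.INTER_CUBIC)
cv2.imwrite('pics/c.png',np.hstack([s,cv2.resize(w['img'][0:280,120:520],(400,280))])[:,:,::-1])
E
```

```text
[ 0.1124844  -0.29817636 -0.43583852] [0.51271985 0.05019241 0.17325246]
[-0.06944734  0.02078206  0.91497147] [0.51275841 0.05022302 0.17330725]
[ 0.24515288  0.29953516 -0.50435665] [0.5127789  0.05022181 0.173383  ]
```

View pics/c.png

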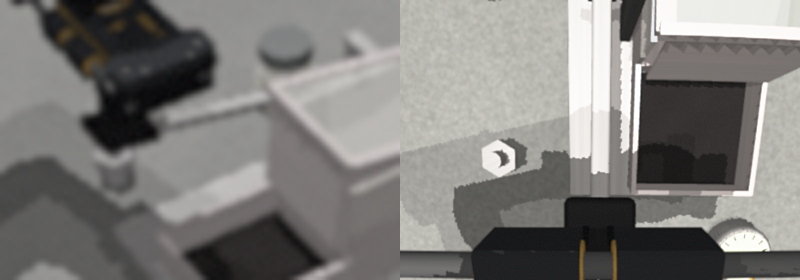

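The tips are centred across the pad in the wrist view and right at its face in the side view. I'll press on slowly.

Emit:
move_arm(
  series=[
    {"grip": 0,"xyz": [0,0,3],"angular": [0,0,0]},
    {"grip": 0,"xyz": [0,0,6],"angular": [0,0,0]},
    {"grip": 0,"xyz": [0,0,9],"angular": [0,0,0]},
    {"grip": 0,"xyz": [0,0,12],"angular": [0,0,0]},
    {"grip": 0,"xyz": [-1,0,15],"angular": [0,0,0]},
    {"grip": 0,"xyz": [-1,0,15],"angular": [0,0,0]},
  ],
)

```text
time_s: 3.55
tcp_pos: [0.512, 0.05, 0.1582]
ee_rot: [[0.98, 0.201, 0.0], [0.201, -0.98, -0.0], [0.0, 0.0, -1.0]]
wrist_force: [-0.3, -0.1, 3.2]
gripper_width: 0.006
gripper_force: 1.4
```

```bash
python3 - <<'E'
from h import *
for _ in range(4):
    w=r.capture('wrist');print(r.sense()['wrist_force'],r.sense()['tcp_pos'])
c=r.capture('side');s=cv2.resize(c['img'][150:220,245:345],None,fx=4,fy=4,interpolation=cv2.INTER_CUBIC)
cv2.imwrite('pics/d.png',np.hstack([s,cv2.resize(w['img'][0:280,120:520],(400,280))])[:,:,::-1])
E
```

```text
[-0.62297157 -0.77335032  2.67193142] [0.51202213 0.04998387 0.15847822]
[-1.03643445 -0.99918592  3.45672957] [0.51203341 0.04998992 0.15862279]
[-0.10957917 -0.77247557  3.71952538] [0.51207539 0.04998617 0.15873117]
[-1.03349148 -1.18744024  3.42803107] [0.51203576 0.04999571 0.15874694]
```

View pics/d.png

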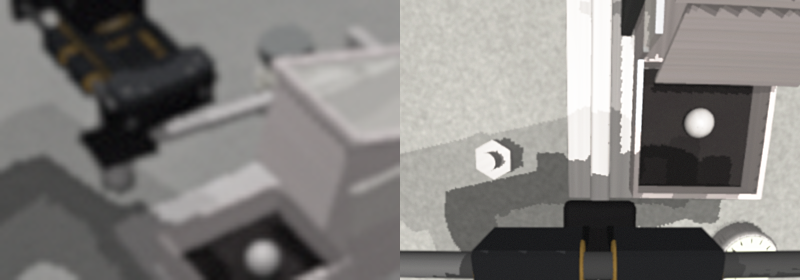

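Contact is made at about 3 N, the lid is opening and the ball is already in the tray. I'll continue to the stop.

Emit:
move_arm(
  series=[
    {"grip": 0,"xyz": [-1,0,6],"angular": [0,0,0]},
    {"grip": 0,"xyz": [-2,0,12],"angular": [0,0,0]},
    {"grip": 0,"xyz": [-2,0,18],"angular": [0,0,0]},
    {"grip": 0,"xyz": [-3,0,24],"angular": [0,0,0]},
    {"grip": 0,"xyz": [-3,0,30],"angular": [0,0,0]},
    {"grip": 0,"xyz": [-3,0,36],"angular": [0,0,0]},
    {"grip": 0,"xyz": [-3,0,42],"angular": [0,0,0]},
    {"grip": 0,"xyz": [-3,0,47],"angular": [0,0,0]},
    {"grip": 0,"xyz": [-2,0,50],"angular": [0,0,0]},
    {"grip": 0,"xyz": [-2,0,50],"angular": [0,0,0]},
  ],
)

```text
time_s: 4.8
tcp_pos: [0.509, 0.0495, 0.1077]
ee_rot: [[0.98, 0.201, -0.002], [0.201, -0.98, -0.001], [-0.003, 0.0, -1.0]]
wrist_force: [-0.7, 1.6, 2.8]
gripper_width: 0.01
gripper_force: 1.3
```

Emit:
move_arm(
  series=[
    {"grip": 0,"xyz": [0,0,2],"angular": [0,0,0]},
    {"grip": 0,"xyz": [0,0,4],"angular": [0,0,0]},
    {"grip": 0,"xyz": [0,0,4],"angular": [0,0,0]},
  ],
)

```text
time_s: 5.1
tcp_pos: [0.5095, 0.0495, 0.1043]
ee_rot: [[0.98, 0.201, -0.001], [0.201, -0.98, -0.0], [-0.001, -0.0, -1.0]]
wrist_force: [-0.7, 0.4, 2.5]
gripper_width: 0.007
gripper_force: 1.3
```

Not at the stop yet, since the force is still only spring-like. I'll go on in small steps.

Emit:
move_arm(
  series=[
    {"grip": 0,"xyz": [0,0,1],"angular": [0,0,0]},
    {"grip": 0,"xyz": [0,0,2],"angular": [0,0,0]},
    {"grip": 0,"xyz": [0,0,2],"angular": [0,0,0]},
  ],
)

```text
time_s: 5.4
tcp_pos: [0.5096, 0.0495, 0.1038]
ee_rot: [[0.98, 0.201, -0.0], [0.201, -0.98, -0.0], [-0.0, 0.0, -1.0]]
wrist_force: [-4.4, 0.8, 10.6]
gripper_width: 0.009
gripper_force: 5.6
```

Emit:
move_arm(
  series=[
    {"grip": 0,"xyz": [0,0,1],"angular": [0,0,0]},
    {"grip": 0,"xyz": [0,0,2],"angular": [0,0,0]},
    {"grip": 0,"xyz": [0,0,2],"angular": [0,0,0]},
  ],
)

```text
time_s: 5.7
tcp_pos: [0.5098, 0.0496, 0.1035]
ee_rot: [[0.979, 0.202, 0.001], [0.202, -0.979, -0.001], [0.0, 0.001, -1.0]]
wrist_force: [-7.8, 2.5, 20.6]
gripper_width: 0.003
gripper_force: 11.2
```

The lever is at the stop: the force jumped to 20 N with no further travel. I'll back off 1 mm, hold, and check.

Emit:
move_arm(
  series=[
    {"grip": 0,"xyz": [0,0,-0.5],"angular": [0,0,0]},
    {"grip": 0,"xyz": [0,0,-1],"angular": [0,0,0]},
    {"grip": 0,"xyz": [0,0,-1],"angular": [0,0,0]},
    {"grip": 0,"xyz": [0,0,-1],"angular": [0,0,0]},
    {"grip": 0,"xyz": [0,0,-1],"angular": [0,0,0]},
    {"grip": 0,"xyz": [0,0,-1],"angular": [0,0,0]},
    {"grip": 0,"xyz": [0,0,-1],"angular": [0,0,0]},
    {"grip": 0,"xyz": [0,0,-1],"angular": [0,0,0]},
  ],
)

```text
time_s: 6.5
tcp_pos: [0.5097, 0.0496, 0.1036]
ee_rot: [[0.979, 0.202, 0.0], [0.202, -0.979, -0.0], [0.0, 0.0, -1.0]]
wrist_force: [-6.3, 1.3, 15.4]
gripper_width: 0.01
gripper_force: 8.3
```

```bash
python3 - <<'E'
from h import *
w=r.capture('wrist');print(r.sense()['wrist_force'],r.sense()['tcp_pos'])
c=r.capture('side');s=cv2.resize(c['img'][130:230,240:380],None,fx=2.8,fy=2.8,interpolation=cv2.INTER_CUBIC)
cv2.imwrite('pics/e.png',np.hstack([s,cv2.resize(w['img'][0:280,120:520],(400,280))])[:,:,::-1])
E
```

```text
[-6.16257184  1.85868507 16.26748068] [0.5096627  0.04952729 0.10361031]
```

View pics/e.png

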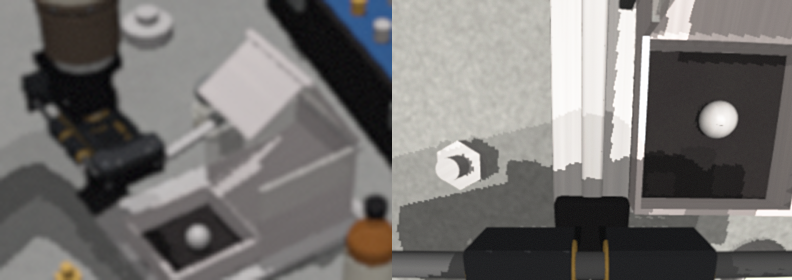

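The lid is fully open and the ball sits in the tray, held down for over a second. Now I'll ease up at about 25 mm/s.

Emit:
move_arm(
  series=[
    {"grip": 0,"xyz": [0,0,-2],"angular": [0,0,0]},
    {"grip": 0,"xyz": [0,0,-4],"angular": [0,0,0]},
    {"grip": 0,"xyz": [0,0,-6],"angular": [0,0,0]},
    {"grip": 0,"xyz": [0,0,-8],"angular": [0,0,0]},
    {"grip": 0,"xyz": [0,0,-10.5],"angular": [0,0,0]},
    {"grip": 0,"xyz": [0,0,-13],"angular": [0,0,0]},
    {"grip": 0,"xyz": [0,0,-15.5],"angular": [0,0,0]},
    {"grip": 0,"xyz": [0,0,-18],"angular": [0,0,0]},
    {"grip": 0,"xyz": [0,0,-20.5],"angular": [0,0,0]},
    {"grip": 0,"xyz": [0,0,-23],"angular": [0,0,0]},
  ],
)

```text
time_s: 7.6
tcp_pos: [0.5098, 0.0495, 0.1248]
ee_rot: [[0.98, 0.201, -0.0], [0.201, -0.98, -0.0], [-0.0, 0.0, -1.0]]
wrist_force: [-2.8, -0.8, 2.2]
gripper_width: 0.002
gripper_force: 1.5
```

Emit:
move_arm(
  series=[
    {"grip": 0,"xyz": [0,0,-2.5],"angular": [0,0,0]},
    {"grip": 0,"xyz": [0,0,-5],"angular": [0,0,0]},
    {"grip": 0,"xyz": [0,0,-7.5],"angular": [0,0,0]},
    {"grip": 0,"xyz": [0,0,-10],"angular": [0,0,0]},
    {"grip": 0,"xyz": [0,0,-12.5],"angular": [0,0,0]},
    {"grip": 0,"xyz": [0,0,-15],"angular": [0,0,0]},
    {"grip": 0,"xyz": [0,0,-17.5],"angular": [0,0,0]},
    {"grip": 0,"xyz": [1,0,-20],"angular": [0,0,0]},
    {"grip": 0,"xyz": [1,0,-22.5],"angular": [0,0,0]},
    {"grip": 0,"xyz": [1,0,-25],"angular": [0,0,0]},
  ],
)

```text
time_s: 8.6
tcp_pos: [0.5115, 0.05, 0.15]
ee_rot: [[0.98, 0.201, 0.002], [0.201, -0.98, 0.0], [0.002, -0.0, -1.0]]
wrist_force: [0.0, -0.8, 3.5]
gripper_width: 0.005
gripper_force: 1.3
```

Emit:
move_arm(
  series=[
    {"grip": 0,"xyz": [0,0,-1.5],"angular": [0,0,0]},
    {"grip": 0,"xyz": [0,0,-3],"angular": [0,0,0]},
    {"grip": 0,"xyz": [0,0,-4.5],"angular": [0,0,0]},
    {"grip": 0,"xyz": [0,0,-6],"angular": [0,0,0]},
    {"grip": 0,"xyz": [0,0,-7.5],"angular": [0,0,0]},
    {"grip": 0,"xyz": [1,0,-9],"angular": [0,0,0]},
    {"grip": 0,"xyz": [1,0,-10.5],"angular": [0,0,0]},
    {"grip": 0,"xyz": [1,0,-12],"angular": [0,0,0]},
    {"grip": 0,"xyz": [1,0,-13.5],"angular": [0,0,0]},
    {"grip": 0,"xyz": [1,0,-15],"angular": [0,0,0]},
  ],
)

```text
time_s: 9.6
tcp_pos: [0.5119, 0.0501, 0.1647]
ee_rot: [[0.98, 0.201, 0.0], [0.201, -0.98, 0.0], [0.0, -0.0, -1.0]]
wrist_force: [1.4, 1.0, 1.9]
gripper_width: 0.004
gripper_force: 1.3
```

Emit:
move_arm(
  series=[
    {"grip": 0,"xyz": [0,0,-1],"angular": [0,0,0]},
    {"grip": 0,"xyz": [0,0,-2],"angular": [0,0,0]},
    {"grip": 0,"xyz": [0,0,-3],"angular": [0,0,0]},
    {"grip": 0,"xyz": [0,0,-4],"angular": [0,0,0]},
    {"grip": 0,"xyz": [0,0,-5],"angular": [0,0,0]},
    {"grip": 0,"xyz": [0,0,-6],"angular": [0,0,0]},
    {"grip": 0,"xyz": [0,0,-7],"angular": [0,0,0]},
    {"grip": 0,"xyz": [0,0,-8],"angular": [0,0,0]},
    {"grip": 0,"xyz": [0,0,-9],"angular": [0,0,0]},
    {"grip": 0,"xyz": [0,0,-10],"angular": [0,0,0]},
  ],
)

```text
time_s: 10.6
tcp_pos: [0.5118, 0.05, 0.1746]
ee_rot: [[0.98, 0.201, -0.0], [0.201, -0.98, -0.0], [-0.0, 0.0, -1.0]]
wrist_force: [2.5, -0.6, 1.7]
gripper_width: 0.004
gripper_force: 1.2
```

Emit:
move_arm(
  series=[
    {"grip": 0,"xyz": [0,0,-1],"angular": [0,0,0]},
    {"grip": 0,"xyz": [0,0,-2],"angular": [0,0,0]},
    {"grip": 0,"xyz": [0,0,-3],"angular": [0,0,0]},
    {"grip": 0,"xyz": [0,0,-4],"angular": [0,0,0]},
    {"grip": 0,"xyz": [0,0,-5],"angular": [0,0,0]},
    {"grip": 0,"xyz": [0,0,-6],"angular": [0,0,0]},
    {"grip": 0,"xyz": [0,0,-8],"angular": [0,0,0]},
    {"grip": 0,"xyz": [0,0,-10],"angular": [0,0,0]},
    {"grip": 0,"xyz": [0,0,-12],"angular": [0,0,0]},
    {"grip": 0,"xyz": [0,0,-15],"angular": [0,0,0]},
  ],
)

```text
time_s: 11.6
tcp_pos: [0.5103, 0.0496, 0.1887]
ee_rot: [[0.98, 0.2, -0.004], [0.2, -0.98, -0.001], [-0.004, 0.0, -1.0]]
wrist_force: [-0.7, -0.0, 0.2]
gripper_width: 0.004
gripper_force: 0.0
```

Emit:
move_arm(
  series=[
    {"grip": 0,"xyz": [0,0,-8],"angular": [0,0,0]},
    {"grip": 0,"xyz": [0,0,-20],"angular": [0,0,0]},
    {"grip": 0,"xyz": [0,0,-35],"angular": [0,0,0]},
    {"grip": 0,"xyz": [0,0,-50],"angular": [0,0,0]},
    {"grip": 0,"xyz": [0,0,-65],"angular": [0,0,0]},
    {"grip": 0,"xyz": [0,0,-80],"angular": [0,0,0]},
    {"grip": 0,"xyz": [0,0,-80],"angular": [0,0,0]},
    {"grip": 0,"xyz": [0,0,-80],"angular": [0,0,0]},
  ],
)

```text
time_s: 12.4
tcp_pos: [0.5115, 0.05, 0.2698]
ee_rot: [[0.98, 0.201, 0.0], [0.201, -0.98, 0.001], [0.0, -0.001, -1.0]]
wrist_force: [-0.2, 0.2, -0.9]
gripper_width: 0.009
gripper_force: 0.0
```

```bash
python3 - <<'E'
from h import *
w=r.capture('wrist');print(r.sense()['wrist_force'],r.sense()['tcp_pos'])
c=r.capture('side');s=cv2.resize(c['img'][130:270,240:400],(400,350),interpolation=cv2.INTER_CUBIC)
cv2.imwrite('pics/f.png',np.hstack([s,cv2.resize(w['img'][0:350,120:520],(400,350))])[:,:,::-1])
E
```

```text
[ 0.40660895  0.54386317 -0.03093402] [0.51124952 0.0498964  0.26910586]
```

View pics/f.png

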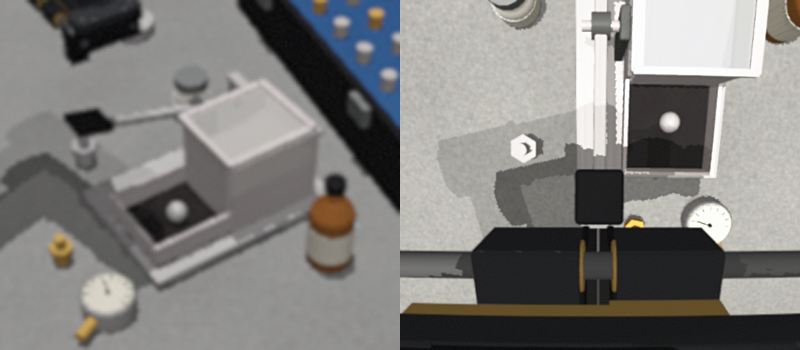

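The lever is back at rest, the lid is shut and the ball is in the tray. The bystanders in view haven't moved, and the gripper is about 90 mm clear above the pad. Handing in.

```bash
python3 -c "
from station import r
print(r.finish_job())"
```

```text
the job is handed in; nothing more can be done
None
```

I pressed the lever to its stop, held it for over a second with the ball in the tray, then eased it back until the lid shut; the job was handed in at about 12.5 s, with the arm clear and nothing seen to have moved.

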